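# Hang the shelf bracket on its stud and hold it to the end panel

### The job

Two brass brackets are to carry a small side shelf on the end of the counter-top cabinet; one is already bolted on. Take the loose full-size bracket, hang it by its hole on the bare stud so that it sits upright and flat against the cabinet's end panel, and press it there with a steady push of about 10 newtons so that I can run the nut on and drive the lower screw. Finish while still holding it pressed in place; never shove it hard (well under 40 newtons), and leave everything else on the counter where it is.

Things in the scene. Friction and masses are not known exactly. Their poses are not given: they have to be found in the camera images.
- bracket: Loose brass L-shaped shelf bracket, 0.34 to 0.53 kg, standing on the counter on its arm, plate upright. Plate 44 mm wide (x), 105 high (z), 6 thick; flat back at y = 0 faces -y. Arm: channel open below, 32 mm wide (x), 20 high (z 0 to 20), running to y = 140 mm. Hole in the plate: 16 mm, centre 85 mm up. Small screw hole 45 mm up. Origin: middle of the lower edge of the plate's back.
- bracket_grip (a point): A good place to pinch the loose bracket across its 32 mm wide arm: on the arm's middle, 80 mm out from the plate's back, 10 mm above the underside.
- bracket_hole (a point): Centre of the 16 mm hole in the loose bracket's plate, at its back face: (0, 0, 85 mm) in the bracket's frame.
- stud: Bare steel stud, 8 mm thick, 30 long (last 6 mm tapered), level out of the cabinet's end panel, its axis 155 mm above the counter; 150 mm along the panel from the fitted bracket's stud, to either side. Origin: on its axis at the panel's face; y out of the panel, z up, x along the panel; the hung bracket's axes match these, back at y = 0. A small dark pilot hole lies 40 mm below.
- stud_tip (a point): The free end of the bare stud, 30 mm out from the panel.
- cabinet: Grey painted counter-top cabinet with small drawers and brass knobs on its -x side, oak top, fixed: 320 mm (x) by 360 mm (y) by 220 mm high. Origin: centre of its underside. Its flat rigid +y end, at y = +180 mm, is the end panel.
- twin: The brass bracket already bolted to the end panel, same shape and frame as the loose one, with washer and nut on its stud; fixed. Its underside is 70 mm above the counter.
- small_bracket: A smaller loose brass bracket, no part of the job: plate 30 by 62 mm, arm 22 mm wide, 14 mm high, reaching 85 mm. Same kind of frame.
- level: Aluminium torpedo level lying flat, 50 by 230 by 24 mm, long axis y. Origin: centre of its underside.
- shelf_board: Oak shelf board lying flat, 130 by 260 by 18 mm, long axis y. Origin: centre of its underside.
- screwdriver: Screwdriver with black handle, lying along its x axis.
- tape: Black tape measure standing on its edge, 72 by 30 by 66 mm. Origin: centre of its underside.
- mug: White mug, 80 mm across, 92 mm high. Origin: centre of its foot.
- screw_tray: Clear tray of screws, 105 by 75 by 26 mm. Origin: centre of its underside.

How it is judged:
By the outcome, as a careful person would: the job done as asked, in the order asked, and still so for the second after the job is handed in, while the arm keeps its last pose, push and grip.
It also fails if it takes over 51 s, if anything falls off the work surface, if the arm or the gripper's body presses on something with over 40 N, if the wrist force passes 120 N, or if a joint passes its speed limit or range.

### The arm

A 7-joint arm with a two-finger parallel gripper is mounted at the origin on the work surface. World frame = base frame: x ahead of the robot, y to its left, z up, the work surface at z = 0. Lengths are in mm, angles in rad, forces in N, time in s.
With the tool pointing down it reaches from about 425 to 925 mm from the base axis. Payload 6.8 kg.
Tool frame: the origin (TCP) lies at the very end of the fingers, on their centre line; the grasp point (between the pads) lies bot.tcp_to_grasp behind it (bot.tcp_to_grasp is the distance from the TCP to the grasp point, in mm); z points along the fingers, y is the line along which they close (so a half turn about z gives the same grasp; the last joint's range is limited). The gripper opens to 85 mm and grips with 20 to 120 N. Pads are 22 mm wide; open, the fingers measure 114 mm over their backs; the gripper's body (76 mm by 85 mm) begins 54 mm behind the grasp point. The pads swing forward as they close: fully open they stand 13 mm farther back than shut.
Start: joints at [1.233, 0.477, 0.022, 1.555, -0.011, 1.109, -0.083], TCP at [153.761, -657.271, 231.308] pointing down, gripper open.
Joint ranges: [-2.96, 2.96], [-0.34, 2.1], [-1.41, 1.46], [0.24, 2.44], [-1.37, 4.51], [0.17, 1.92], [-2.96, 2.96]. Speed limits (rad/s): [2.39, 2.39, 3.14, 3.14, 3.14, 3.14, 3.14].

### API

Orientations are given as a unit quaternion [x, y, z, w].
In Python, from plant import bot gives the robot as it stands. The module is installed in compiled form; this text tells all that it offers.
- The arm moves only by the tool play_rows, never from a script. Its argument "series" is one flat list of numbers, 5 for each row, row after row: the finger opening in mm, from 0 to 85.4, then the shift along the tool's x, y, z in mm, then the turn about the tool's z in rad. In form: [fingers, tx, ty, tz, yaw, fingers, tx, ty, tz, yaw, ...]. A call has exactly 8 rows; each row shifts and turns the commanded pose from where the row before left it, along the tool's axes as they then stand; what a row does not reach is not made up. A row lasts 1/8 s, in which the tool goes at most 62.5 mm and 10.7 degrees, less where a joint would pass 70% of its speed; a pose out of reach is approached as far as the arm can. A call with a gripper value outside its range is refused whole. The fingers move at their own pace and stop on an object; "squeeze" is the grip in N (left out, the last holds). Time passes only in rows, so rows that do not move let the fingers close, or fill a call up. It gives the time, the measured TCP pose, the force, the opening and the grip force at its end, in the units of the state.
- bot.sense(): the state, without advancing time (a new reading comes with each control period).
- bot.grab_frame(name): name is "scene" or "top" or "wrist"; returns a dict with "pixels" (400x640x3 uint8, blue, green, red), "intrinsics" (3x3 intrinsics, pixels), "D" ([k1, k2, p1, p2, k3] as OpenCV has them; the pictures are not rectified), "extrinsics" (4x4, takes a point from world to camera coordinates). Camera axes: x right, y down, z forward; pixel columns grow to the right and rows downward; lengths in mm; the calibration is good to about 2 mm. A picture is of the moment at which its call begins. There is no depth.
- bot.hand_in(): hands the job in; it is judged then, once.
The state is a dict: "time": time; "joint_positions": joint angles; "joint_velocities": joint speeds; "joint_torque": joint torques, N m; "eef_pos": TCP position; "tool_rot": TCP orientation; "ft_force": force on the tool from outside, world axes, zero at the start; "torque": the same for the moment, N m; "opening": finger opening in mm; "gripper_force": force on a finger pad.
Only numpy, scipy, OpenCV 4.12 (cv2) and the standard library are available. Lean on these libraries where they do the work, as an engineer would, in place of code of your own. Each camera call takes 0.05 s, during which the arm holds its last target. There are 200 camera calls.

## Working session

There is one attempt and no reset: what is moved stays moved. The work goes in short steps, Python scripts to look and compute and a tool call to move; the robot and the scene stay as the last step left them, time stands still between calls to the robot, and variables do not carry over. Pictures are saved under pics/ and viewed, at most 12 in all, crops included, and the job is handed in when it is done.

Besides the shell and the picture viewer there is one more tool, called after "Call:" as name(argument=value, ...) on one line, values as JSON. play_rows: Moves the arm, as the interface text tells. Its arguments: {"type":"object","properties":{"series":{"type":"array","items":{"type":"number"}},"squeeze":{"type":"number"}},"required":["series"]}

```bash
mkdir -p pics
cat > h.py <<'E'
import numpy as np, cv2
from plant import bot
def grab(n,f=None):
    d=bot.grab_frame(n)
    if f: cv2.imwrite(f,d["pixels"]); np.savez(f[:-4]+".npz",K=d["intrinsics"],D=d["D"],E=d["extrinsics"])
    return d
def ray(c,px):
    K,D,E=[np.array(c[k],float) for k in "KDE"]
    u=cv2.undistortPoints(np.array(px,float).reshape(-1,1,2),K,D).reshape(-1,2)
    d=np.c_[u,np.ones(len(u))]@E[:3,:3]
    return -E[:3,:3].T@E[:3,3], d/np.linalg.norm(d,axis=1)[:,None]
def onplane(c,px,z=0):
    o,d=ray(c,px); return o+d*((z-o[2])/d[:,2])[:,None]
def tri(c1,p1,c2,p2):
    o1,d1=ray(c1,p1);o2,d2=ray(c2,p2);out=[]
    for a,b in zip(d1,d2):
        s=np.linalg.lstsq(np.c_[a,-b],o2-o1,rcond=None)[0]
        A=o1+a*s[0];B=o2+b*s[1]; out.append(np.r_[(A+B)/2,np.linalg.norm(A-B)])
    return np.array(out)
def proj(c,P):
    K,D,E=[np.array(c[k],float) for k in "KDE"]
    return cv2.projectPoints(np.array(P,float).reshape(-1,1,3),cv2.Rodrigues(E[:3,:3])[0],E[:3,3],K,D)[0].reshape(-1,2)
E
python3 - <<'E'
from h import *
for n in ("scene","top","wrist"):
    d=grab(n,f"pics/{n}0.png"); E=d["extrinsics"]; print(n,(-E[:3,:3].T@E[:3,3]).round(),E[2,:3].round(2),d["intrinsics"][0][0])
s=bot.sense(); print(s, bot.tcp_to_grasp)
E
```

```text
scene [1403.  571.  989.] [-0.64 -0.38 -0.67] 424.15044628130465
top [ 389.   99. 1259.] [ 0.15 -0.   -0.99] 374.44953906451286
wrist [ 226. -640.  373.] [-0.28 -0.07 -0.96] 326.4780455027015
{'time': 0.15, 'joint_positions': array([ 1.2329143 ,  0.47763208,  0.02233894,  1.55616952, -0.01149918,
        1.10933881, -0.0830765 ]), 'joint_velocities': array([ 0.00045808, -0.00299373,  0.00045248, -0.00500398,  0.00091786,
       -0.00058754,  0.00164263]), 'joint_torque': array([ 3.21259773e-03, -5.96929550e+01,  1.61045428e+00, -2.81493026e+01,
        1.26122357e-02,  6.49355730e-03, -5.63559098e-06]), 'eef_pos': array([ 153.63998844, -656.82496421,  230.55742237]), 'tool_rot': array([ 9.93404221e-01,  1.14662769e-01, -1.29295087e-04, -6.97996327e-04]), 'ft_force': array([ 0.70002531,  0.54312501, -0.0254555 ]), 'torque': array([-0.04178279,  0.06109678,  0.00397511]), 'gripper_force': 0.0, 'opening': 85.20504234163155} 18.700000000000003
```

View pics/scene0.png

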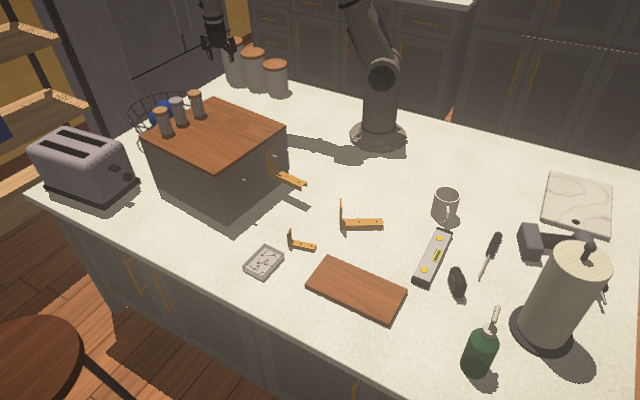

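View pics/top0.png

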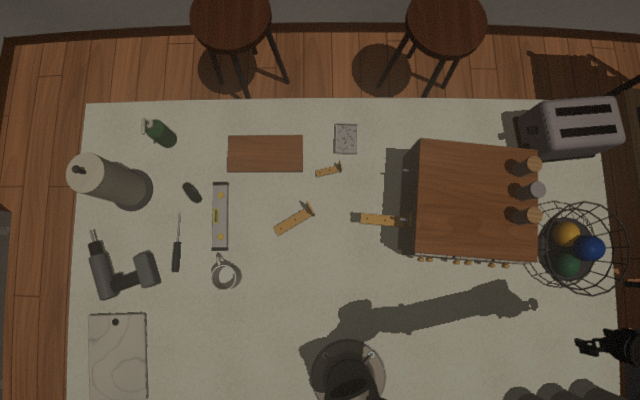

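Scene picture: loose bracket at about (360,220), small bracket (300,242), twin (290,178), the stud seems near (243,181). Top picture: loose bracket (294,219), twin (378,219), panel edge at column ~415.

Run:
```python
import cv2, numpy as np
s=cv2.imread("pics/scene0.png");t=cv2.imread("pics/top0.png")
a=cv2.resize(s[110:250,205:400],None,fx=4,fy=4,interpolation=cv2.INTER_CUBIC)
b=cv2.resize(t[130:270,260:440],None,fx=4,fy=4,interpolation=cv2.INTER_CUBIC)
cv2.imwrite("pics/sc.png",a);cv2.imwrite("pics/tc.png",b)
```

```text
(no output)
```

View pics/sc.png

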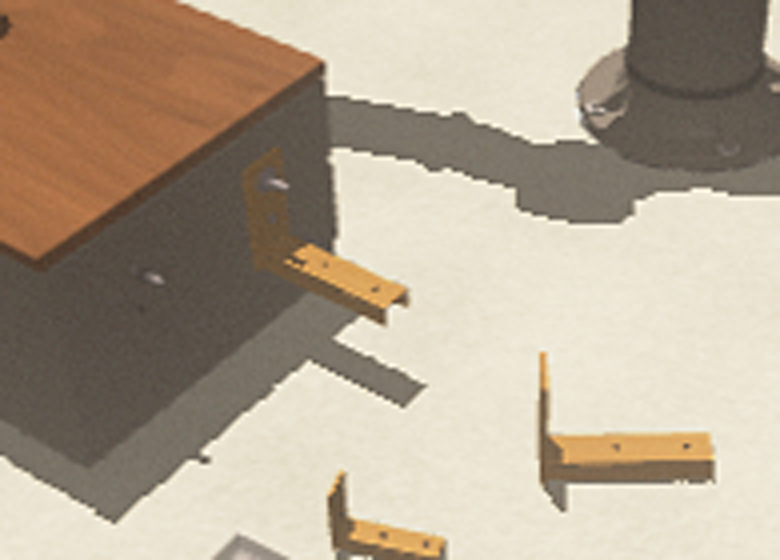

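View pics/tc.png

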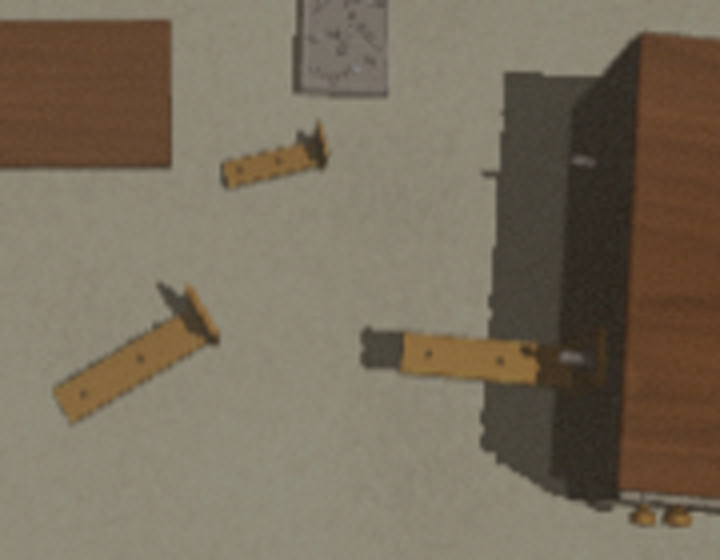

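The scene crop shows the bare stud at crop (145–163, 274–282), with the pilot hole below it at (140,307) and the bracket at x 540–715. In the top crop the stud's free end is at (572,160), and the bracket runs from (62,405) to (202,316).

Run:
```python
from h import *
S=np.load("pics/scene0.npz");T=np.load("pics/top0.npz")
sp=lambda *p:np.array(p)/4+[205,110]
tp=lambda *p:np.array(p)/4+[260,130]
np.set_printoptions(suppress=True,precision=1)
names=["studtip","studroot","pan+x","pan-x","twin hole far","brk hole far","brk hole near"]
r=tri(S,sp([163,282],[145,274],[38,262],[325,65],[375,290],[686,446],[616,447]),T,tp([572,160],[595,161],[641,36],[618,490],[428,354],[84,394],[140,358]))
for n,q in zip(names,r):print(n,q)
print("brk top z20: end corners, shoulder", onplane(T,tp([54,386],[70,424],[178,320],[205,350]),20))
print("plate top z105", onplane(T,tp([190,286],[217,338]),105))
print("mug/level")
```

```text
studtip [ 644.9 -165.9  149.4    4.1]
studroot [ 644.1 -183.8  149.7    3.5]
pan+x [ 724.6 -208.1  208.5    2.5]
pan-x [ 395.4 -175.7  205.9    2.8]
twin hole far [505.1 -61.9  81.7   1.6]
brk hole far [480.7 216.8  12.5   2.9]
brk hole near [510.6 169.3  14.1   1.3]
brk top z20: end corners, shoulder [[487.5 239.7  20. ]
 [456.  226.2  20. ]
 [541.8 136.7  20. ]
 [516.5 114.4  20. ]]
plate top z105 [[557.9 124.6 105. ]
 [517.  103.9 105. ]]
mug/level
```

Call:
play_rows(series=[85,0,0,-60,0,85,0,0,-60,0,85,0,0,-60,0,85,45,-35,-8,0,85,45,-35,-8,0,85,45,-35,-8,0,85,45,-35,-8,0,85,45,-35,-8,0])

```text
time: 1.15
eef_pos: [333.8, -433.9, 451.4]
tool_rot: [0.993, 0.115, -0.0, -0.0]
ft_force: [1.1, 0.4, 0.3]
opening: 84.6
gripper_force: 0.0
```

Call:
play_rows(series=[85,29,-50,0,0,85,29,-50,0,0,85,29,-50,0,0,85,29,-50,0,0,85,29,-50,0,0,85,29,-50,0,0,85,29,-50,0,0,85,29,-50,0,0])

```text
time: 2.15
eef_pos: [467.8, 8.4, 451.3]
tool_rot: [0.993, 0.114, 0.0, 0.0]
ft_force: [0.4, 0.1, -0.6]
opening: 84.6
gripper_force: 0.0
```

Call:
play_rows(series=[85,29,-50,0,0,85,29,-50,0,0,85,29,-50,0,0,85,0,0,40,-0.18,85,0,0,40,-0.18,85,0,0,40,-0.18,85,0,0,30,-0.18,85,0,0,0,-0.18])

```text
time: 3.15
eef_pos: [516.8, 171.4, 298.3]
tool_rot: [0.843, 0.538, -0.003, -0.001]
ft_force: [0.0, 0.3, 0.1]
opening: 84.8
gripper_force: 0.0
```

Call:
play_rows(series=[85,0,0,0,-0.18,85,0,0,0,-0.18,85,0,0,0,-0.18,85,0,0,0,-0.18,85,0,0,0,-0.18,85,0,0,0,0,85,0,0,0,0,85,0,0,0,0])

```text
time: 4.15
eef_pos: [518.3, 172.6, 301.3]
tool_rot: [0.529, 0.849, -0.0, 0.0]
ft_force: [-0.4, -1.3, 0.3]
opening: 85.0
gripper_force: 0.0
```

Run:
```python
from h import *
d=grab("wrist","pics/w1.png"); s=bot.sense(); print(s["eef_pos"],s["tool_rot"],s["joint_positions"])
E=d["extrinsics"]; print((-E[:3,:3].T@E[:3,3]).round())
```

```text
[518.29219638 172.60795827 301.32926478] [ 5.28317905e-01  8.49046626e-01 -6.30923033e-05  1.15500124e-04] [ 0.38483509  0.36683992 -1.03511729  1.72872496  0.33280739  1.23708741
 -0.27476815]
[486. 239. 444.]
```

View pics/w1.png

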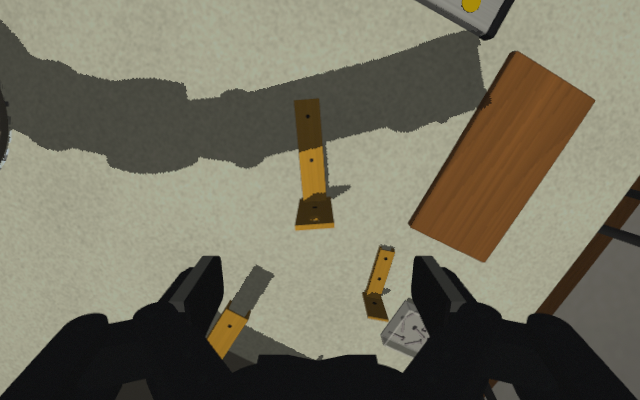

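The wrist picture shows the bracket's arm going up from the plate (295–334, 195–229) to its end at (295–320, 98). The arm holes are near (308,116) and (311,160).

Run:
```python
from h import *
np.set_printoptions(suppress=True,precision=1)
W=np.load("pics/w1.npz");T=np.load("pics/top0.npz");S=np.load("pics/scene0.npz")
im=cv2.imread("pics/w1.png");hsv=cv2.cvtColor(im,cv2.COLOR_BGR2HSV)
m=cv2.inRange(hsv,(10,120,40),(30,255,255))
c=max([c for c in cv2.findContours(m,cv2.RETR_EXTERNAL,cv2.CHAIN_APPROX_NONE)[0] if 280<c[:,0,0].mean()<350 and c[:,0,1].mean()<240],key=cv2.contourArea)
q=c[:,0]; print(cv2.approxPolyDP(c,3,True)[:,0].tolist())
rows=np.arange(105,190,5); L=np.array([[q[q[:,1]==r,0].min(),r] for r in rows]);R=np.array([[q[q[:,1]==r,0].max()+1,r] for r in rows])
for n,e in(("L",L),("R",R)):
    P=onplane(W,e,20)[:,:2]; v=cv2.fitLine(P.astype(np.float32),cv2.DIST_L2,0,.01,.01).ravel(); print(n,v,np.degrees(np.arctan2(v[1],v[0])))
g=cv2.cvtColor(im,cv2.COLOR_BGR2GRAY).astype(float)
h=[]
for x,y in((308,116),(311,160)):
    p=g[y-4:y+5,x-4:x+5]; w=np.clip(np.median(p)-8-p,0,None); yy,xx=np.mgrid[y-4:y+5,x-4:x+5]; h.append([(w*xx).sum()/w.sum(),(w*yy).sum()/w.sum()])
print(h)
tp=np.array([[84,394],[140,358]])/4+[260,130];sp=np.array([[686,446],[616,447]])/4+[205,110]
print(tri(W,h,T,tp));print(tri(W,h,S,sp)); print(onplane(W,h,20))
print("end",onplane(W,[[295,99],[320,98]],20),"platetop",onplane(W,[[295.5,229],[334,227]],105))
```

```text
[[318, 99], [294, 101], [303, 190], [295, 229], [333, 227], [329, 197], [325, 196]]
L [  0.5  -0.9 488.4 178.7] -59.48174
R [  0.5  -0.9 516.6 192.6] -58.76653
[[np.float64(307.36567164179104), np.float64(115.94776119402985)], [np.float64(311.0672947510094), np.float64(159.7415881561238)]]
[[482.3 216.4   0.8   0.4]
 [511.2 168.6  15.3   0.9]]
[[482.3 218.   14.7   1.9]
 [511.4 169.4  15.2   1.9]]
[[482.7 217.3  20. ]
 [511.3 169.2  20. ]]
end [[459.9 229.   20. ]
 [487.3 243.8  20. ]] platetop [[524.8 105.6 105. ]
 [562.2 126.7 105. ]]
```

Call:
play_rows(series=[60,18,-8,0,-0.08,60,0,0,50,0,60,0,0,50,0,60,0,0,50,0,60,0,0,50,0,60,0,0,30,0,60,0,0,0,0,60,0,0,0,0])

```text
time: 5.2
eef_pos: [504.0, 185.9, 72.6]
tool_rot: [0.493, 0.87, 0.001, 0.0]
ft_force: [0.4, 0.1, 1.0]
opening: 60.1
gripper_force: 0.0
```

Run:
```python
from h import *
d=grab("wrist","pics/w2.png"); s=bot.sense(); print(s["eef_pos"],s["tool_rot"],s["ft_force"],s["opening"])
```

```text
[504.26894514 185.89974242  72.94164992] [4.93471059e-01 8.69761178e-01 1.04932370e-03 8.40283259e-04] [ 0.51396406  0.52319752 -0.19111875] 60.32051117539696
```

View pics/w2.png

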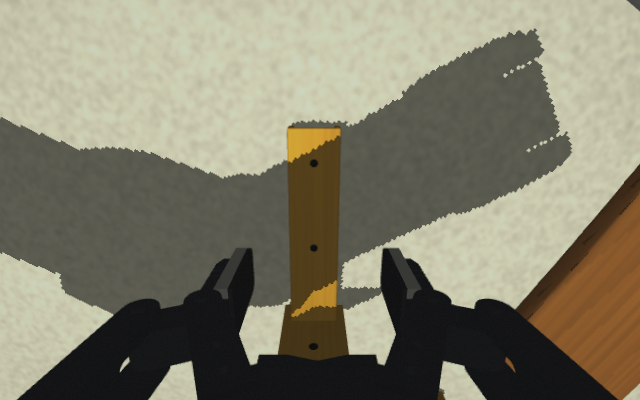

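The fingers straddle the arm centrally: the arm spans columns 288–340, with its holes at (314,163) and (314,248). Next is a height check from the two wrist places.

Run:
```python
from h import *
np.set_printoptions(suppress=True,precision=1)
print(tri(np.load("pics/w1.npz"),[[307.4,115.9],[311.1,159.7]],np.load("pics/w2.npz"),[[314,163],[314,248]]))
print(onplane(np.load("pics/w2.npz"),[[314,163],[314,248],[288,128],[341,128]],20))
```

```text
[[482.9 217.7  22.6   0.6]
 [511.5 169.8  21.8   0.6]]
[[483.4 217.5  20. ]
 [512.1 169.2  20. ]
 [459.7 227.5  20. ]
 [486.3 243.4  20. ]]
```

Call:
play_rows(series=[60,0,0,30,0,60,0,0,20,0,60,0,0,13,0,60,0,0,0,0,60,0,0,0,0,60,0,0,0,0,60,0,0,0,0,60,0,0,0,0])

```text
time: 6.25
eef_pos: [503.3, 185.2, 8.5]
tool_rot: [0.493, 0.87, 0.0, 0.0]
ft_force: [-0.3, -0.2, 0.2]
opening: 60.1
gripper_force: 0.0
```

Call:
play_rows(series=[60,0,0,5,0,60,0,0,0,0,25,0,0,0,0,25,0,0,0,0,25,0,0,0,0,25,0,0,0,0,25,0,0,0,0,25,0,0,0,0], squeeze=70)

```text
time: 7.25
eef_pos: [503.2, 185.2, 3.6]
tool_rot: [0.493, 0.87, -0.0, 0.0]
ft_force: [-2.6, -1.3, 6.1]
opening: 30.9
gripper_force: 70.1
```

Bracket gripped (opening 31). Lift it, turn it to the panel's direction, and move to a viewing place.

Call:
play_rows(series=[25,0,0,-10,0,25,0,0,-30,0,25,0,0,-50,0,25,0,0,-50,0,25,0,0,-50,0,25,0,0,-50,0,25,0,0,-40,0,25,0,0,-20,0.08])

```text
time: 8.25
eef_pos: [503.1, 185.5, 305.4]
tool_rot: [0.528, 0.849, 0.001, 0.001]
ft_force: [0.6, -0.2, -5.7]
opening: 30.7
gripper_force: 70.5
```

Call:
play_rows(series=[25,0,0,0,0.14,25,0,0,0,0.14,25,0,0,0,0.14,25,0,0,0,0.14,25,-30,-3,0,0,25,-40,-4,0,0,25,-40,-4,0,0,25,-40,-4,0,0])

```text
time: 9.25
eef_pos: [471.9, 36.4, 302.8]
tool_rot: [0.742, 0.671, -0.0, -0.0]
ft_force: [2.0, -0.4, -5.2]
opening: 30.1
gripper_force: 70.5
```

Call:
play_rows(series=[25,-40,-4,0,0,25,-30,-3,0,0,25,-5,0,0,0,25,0,0,0,0,25,0,0,0,0,25,0,0,0,0,25,0,0,0,0,25,0,0,0,0])

```text
time: 10.25
eef_pos: [458.6, -36.2, 303.3]
tool_rot: [0.742, 0.671, 0.0, -0.0]
ft_force: [-0.0, -0.5, -5.9]
opening: 29.8
gripper_force: 70.5
```

Run:
```python
from h import *
d=grab("wrist","pics/w3.png"); s=bot.sense(); print(s["eef_pos"],s["tool_rot"],s["ft_force"],s["torque"],s["opening"])
```

```text
[458.63104701 -36.3036241  303.27247269] [ 7.41798973e-01  6.70622309e-01  5.64967068e-06 -3.67964619e-05] [-1.15820632  0.78181118 -5.49174316] [ 0.23566882 -0.03874207  0.03533398] 30.670454049356856
```

View pics/w3.png

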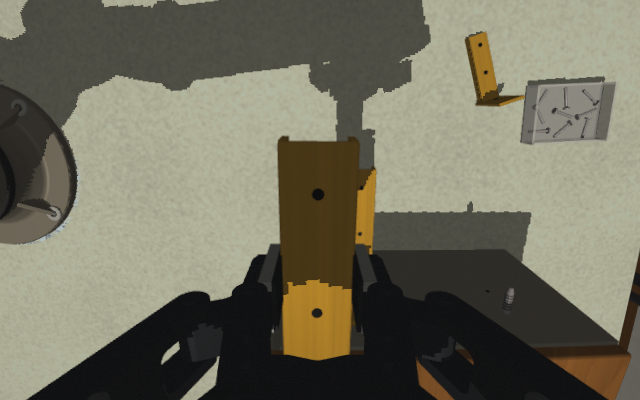

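The stud shows clearly, from its root near (507,310) to its free end near (511,290), with the pilot hole at (487,291). The held bracket is straight in the grip. Next, a second view from the other side.

Call:
play_rows(series=[25,0,25,0,0,25,0,50,0,0,25,0,50,0,0,25,0,50,0,0,25,0,50,0,0,25,0,50,0,0,25,0,50,0,0,25,0,40,0,0])

```text
time: 11.3
eef_pos: [823.4, -74.1, 301.7]
tool_rot: [0.742, 0.67, -0.001, -0.0]
ft_force: [1.9, -0.7, -5.1]
opening: 30.3
gripper_force: 70.5
```

Call:
play_rows(series=[25,0,20,0,0,25,0,0,0,0,25,0,0,0,0,25,0,0,0,0,25,0,0,0,0,25,0,0,0,0,25,0,0,0,0,25,0,0,0,0])

```text
time: 12.3
eef_pos: [841.6, -75.3, 303.3]
tool_rot: [0.742, 0.671, 0.0, 0.0]
ft_force: [0.0, -0.1, -4.6]
opening: 30.1
gripper_force: 70.7
```

Run:
```python
from h import *
d=grab("wrist","pics/w4.png"); s=bot.sense(); print(s["eef_pos"],s["tool_rot"],s["ft_force"],s["joint_positions"])
W=np.load("pics/w4.npz"); print(proj(W,[[645,-166,152],[644,-184,152]]))
a=cv2.imread("pics/w3.png")[240:350,370:530]; b=cv2.imread("pics/w4.png")[240:350,110:270]
cv2.imwrite("pics/w34.png",np.hstack([cv2.resize(np.clip(i*1.8,0,255).astype(np.uint8),(400,275),interpolation=cv2.INTER_CUBIC) for i in(a,b)]))
```

```text
[841.62578102 -75.29678435 303.29400911] [ 7.41899040e-01  6.70511605e-01 -2.79093107e-05  6.36526684e-06] [ 0.34172607  0.4063148  -4.7202359 ] [ 0.29787782  0.83209918 -0.68298006  0.88189275  0.48554657  1.55614919
 -0.31203981]
[[137.45532652 286.61182052]
 [141.07549111 301.5136038 ]]
```

View pics/w34.png

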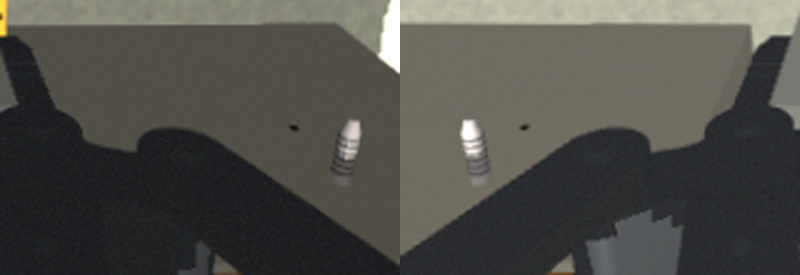

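Crops: stud tip at (355,121) in the left view and (470,121) in the right; root at (342,182) and (479,182); pilot hole at (293,128) and (524,127). The panel's base corners are at (336,25) and (750,25).

Run:
```python
from h import *
np.set_printoptions(suppress=True,precision=1)
A=np.load("pics/w3.npz");B=np.load("pics/w4.npz")
pa=np.array([[355,121],[342,182],[293,128]])/2.5+[370,240];pb=np.array([[70,121],[79,182],[124,127]])/2.5+[110,240]
r=tri(A,pa,B,pb);print(r)
# panel direction from base edge z=0
for c,n,x0,x1 in((A,"w3",395,500),(B,"w4",125,240)):
    im=cv2.cvtColor(cv2.imread(f"pics/{n}.png"),cv2.COLOR_BGR2GRAY).astype(int)
    e=[]
    for x in range(x0,x1,5):
        col=cv2.GaussianBlur(im.astype(np.float32),(5,5),0)[240:262,x]; d=np.diff(col); k=d.argmin(); e.append([x,240.5+k])
    P=onplane(c,e,0);v=cv2.fitLine(P[:,:2].astype(np.float32),cv2.DIST_HUBER,0,.01,.01).ravel();print(n,v,np.degrees(np.arctan2(v[1],v[0])))
# held bracket: arm hole positions z, yaw
s=bot.sense();print(s["eef_pos"])
```

```text
[[ 648.  -165.3  156.1    0.9]
 [ 644.5 -194.   157.     0.9]
 [ 644.3 -194.3  114.8    0.5]]
w3 [   1.    -0.1  608.2 -191. ] -5.920327
w4 [   1.    -0.1  611.1 -192.7] -5.5659137
[841.6 -75.3 303.3]
```

Call:
play_rows(series=[25,0,-30,0,0,25,-4,-50,0,0,25,-4,-50,0,0,25,0,-40,0,0,25,0,-14,20,0,25,0,0,40,0,25,0,0,40,0,25,0,0,40,0])

```text
time: 13.35
eef_pos: [657.9, -65.0, 162.7]
tool_rot: [0.742, 0.67, 0.0, 0.001]
ft_force: [0.2, -0.1, -5.1]
opening: 30.1
gripper_force: 70.9
```

Call:
play_rows(series=[25,0,0,40,0,25,0,0,30,0,25,0,0,19,0,25,0,0,0,0,25,0,0,0,0,25,0,0,0,0,25,0,0,0,0,25,0,0,0,0])

```text
time: 14.35
eef_pos: [658.0, -64.8, 74.8]
tool_rot: [0.742, 0.67, 0.0, 0.0]
ft_force: [0.6, -0.4, -4.4]
opening: 30.1
gripper_force: 70.8
```

Run:
```python
from h import *
np.set_printoptions(suppress=True,precision=2)
s=bot.sense();print(s["eef_pos"],s["tool_rot"],s["ft_force"])
from scipy.spatial.transform import Rotation as R
p3=np.array([458.63,-36.30,303.27]);R3=R.from_quat([.741799,.670622,0,0]).as_matrix()
W=np.load("pics/w3.npz")
for dz in(0,3):print("pred holes w3",proj(W,[p3+R3@[37.9,0,-16.4+dz],p3+R3@[-17.9,0,-16.4+dz]]).round(1).tolist())
grab("wrist","pics/w5.png");grab("scene","pics/s5.png");grab("top","pics/t5.png")
t=s["eef_pos"];Q=R.from_quat(s["tool_rot"]).as_matrix()
h=t+Q@[-80.5,0,-81.4]; print("hole pred",h)
st=np.array([644.5,-194.2,155.5]);n=np.array([.099,.995,0]);x=np.array([.995,-.099,0])
print("hole rel stud: x,y,z",(h-st)@x,(h-st)@n,h[2]-st[2])
a=cv2.resize(cv2.imread("pics/s5.png")[120:220,215:345],None,fx=4,fy=4,interpolation=cv2.INTER_CUBIC)
b=cv2.resize(cv2.imread("pics/t5.png")[140:240,345:425],None,fx=4,fy=4,interpolation=cv2.INTER_CUBIC)
b=np.clip(b*1.6,0,255).astype(np.uint8)[:400]
cv2.imwrite("pics/st5.png",np.clip(np.hstack([a[:400,:],b])*1.0,0,255).astype(np.uint8)[:, :800])
```

```text
[657.99 -64.78  74.76] [0.74 0.67 0.   0.  ] [ 0.56 -0.43 -4.44]
pred holes w3 [[315.7, 194.3], [315.7, 312.8]]
pred holes w3 [[315.8, 192.3], [315.7, 308.8]]
hole pred [ 649.81 -144.85  156.17]
hole rel stud: x,y,z 0.3948548401335339 49.62591736618602 0.670026624425418
```

View pics/st5.png

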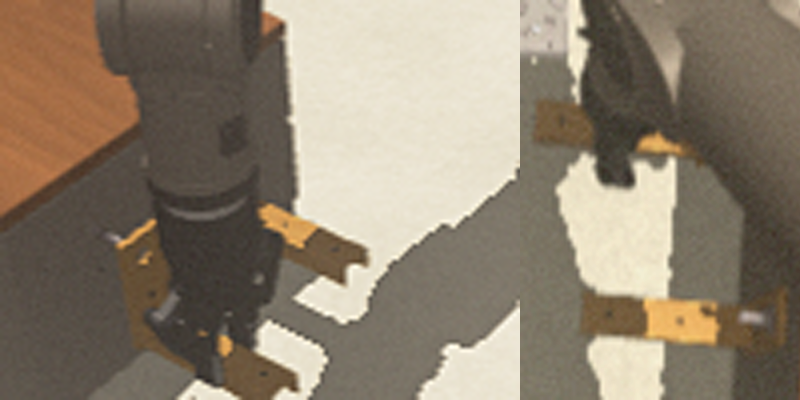

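The scene crop shows the held plate standing in front of the panel, with the stud seen at (110,238) just behind the plate's upper edge. The predicted hole position is within about 1 mm of the stud axis, so I advance.

Call:
play_rows(series=[25,-12,-0.5,0,0,25,-8,0,0,0,25,-6,0,0,0,25,-6,0,0,0,25,0,0,0,0,25,0,0,0,0,25,0,0,0,0,25,0,0,0,0])

```text
time: 15.5
eef_pos: [654.1, -96.1, 74.3]
tool_rot: [0.742, 0.671, 0.0, -0.0]
ft_force: [-0.6, -0.7, -5.6]
opening: 30.4
gripper_force: 70.9
```

Call:
play_rows(series=[25,-5,0,0,0,25,-4,0,0,0,25,-3,0,0,0,25,-2,0,0,0,25,0,0,0,0,25,0,0,0,0,25,0,0,0,0,25,0,0,0,0])

```text
time: 16.5
eef_pos: [652.7, -110.3, 74.3]
tool_rot: [0.742, 0.671, 0.0, -0.0]
ft_force: [-0.5, -0.3, -6.2]
opening: 30.2
gripper_force: 70.9
```

Run:
```python
from h import *
s=bot.sense();print(s["eef_pos"],s["ft_force"],s["torque"])
grab("scene","pics/s6.png");grab("wrist","pics/w6.png")
a=cv2.resize(cv2.imread("pics/s6.png")[140:220,215:315],None,fx=4,fy=4,interpolation=cv2.INTER_CUBIC)
b=cv2.resize(cv2.imread("pics/w6.png")[200:400,220:420],None,fx=1.6,fy=1.6)
cv2.imwrite("pics/v6.png",np.clip(np.hstack([a,b])*1.5,0,255).astype(np.uint8))
```

```text
[ 652.65958836 -110.27070292   74.31325528] [-0.46188336 -0.33721396 -6.18326791] [ 0.23565217 -0.0573677   0.00631631]
```

View pics/v6.png

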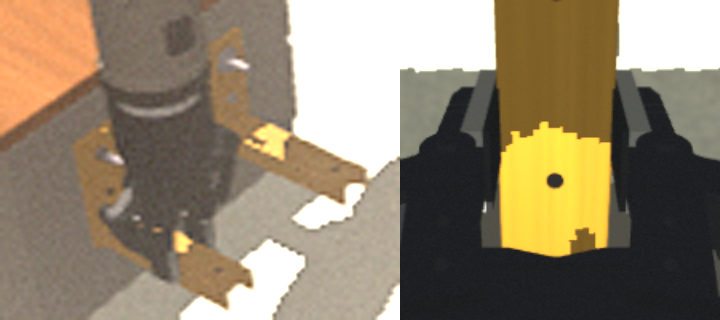

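The stud now passes through the hole at (110,157) in the left crop, with no contact force. I lower gently until the bracket hangs on the stud.

Call:
play_rows(series=[25,0,0,1,0,25,0,0,1,0,25,0,0,1,0,25,0,0,0.5,0,25,0,0,0,0,25,0,0,0,0,25,0,0,0,0,25,0,0,0,0])

```text
time: 17.6
eef_pos: [652.7, -110.4, 70.8]
tool_rot: [0.742, 0.67, 0.0, 0.0]
ft_force: [0.0, 0.2, -4.9]
opening: 29.9
gripper_force: 70.9
```

Call:
play_rows(series=[25,0,0,0.5,0,25,0,0,0,0,25,0,0,0.5,0,25,0,0,0,0,25,0,0,0,0,25,0,0,0,0,25,0,0,0,0,25,0,0,0,0])

```text
time: 18.6
eef_pos: [652.7, -110.5, 69.9]
tool_rot: [0.742, 0.67, -0.0, 0.0]
ft_force: [0.2, -1.3, -4.3]
opening: 30.6
gripper_force: 71.0
```

Call:
play_rows(series=[25,0,0,0.5,0,25,0,0,0,0,25,0,0,0,0,25,0,0,0,0,25,0,0,0,0,25,0,0,0,0,25,0,0,0,0,25,0,0,0,0])

```text
time: 19.6
eef_pos: [652.7, -110.7, 69.4]
tool_rot: [0.742, 0.67, -0.0, 0.0]
ft_force: [-0.4, -1.7, -0.7]
opening: 30.5
gripper_force: 71.4
```

Run:
```python
from h import *
s=bot.sense();print(s["eef_pos"],s["ft_force"],s["torque"])
```

```text
[ 652.74750827 -110.65031587   69.40344983] [-0.37934652 -1.72396905 -0.68700939] [-0.50392718  0.08302848 -0.040772  ]
```

The stud now carries the bracket: the downward force went from about −5 N to −0.7 N. Next, creep in to the panel.

Call:
play_rows(series=[25,-1,0,0,0,25,0,0,0,0,25,-1,0,0,0,25,0,0,0,0,25,-0.5,0,0,0,25,0,0,0,0,25,0,0,0,0,25,0,0,0,0])

```text
time: 20.6
eef_pos: [652.3, -112.9, 69.3]
tool_rot: [0.742, 0.67, -0.0, -0.0]
ft_force: [-0.4, 1.8, -2.2]
opening: 30.4
gripper_force: 71.2
```

Call:
play_rows(series=[25,-0.5,0,0,0,25,0,0,0,0,25,-0.5,0,0,0,25,0,0,0,0,25,0,0,0,0,25,0,0,0,0,25,0,0,0,0,25,0,0,0,0])

```text
time: 21.6
eef_pos: [652.3, -113.2, 69.3]
tool_rot: [0.742, 0.671, 0.0, -0.0]
ft_force: [-0.2, 4.7, -2.7]
opening: 30.3
gripper_force: 71.2
```

Call:
play_rows(series=[25,-0.5,0,0,0,25,0,0,0,0,25,0,0,0,0,25,0,0,0,0,25,0,0,0,0,25,0,0,0,0,25,0,0,0,0,25,0,0,0,0])

```text
time: 22.6
eef_pos: [652.2, -113.2, 69.3]
tool_rot: [0.742, 0.671, 0.0, -0.0]
ft_force: [0.0, 5.9, -2.0]
opening: 30.4
gripper_force: 71.2
```

Run:
```python
from h import *
s=bot.sense();print(s["eef_pos"],s["ft_force"],s["torque"])
```

```text
[ 652.21584672 -113.21650414   69.31424301] [ 0.04495695  5.90116564 -1.95702686] [1.20742946 0.12667375 0.01484703]
```

Call:
play_rows(series=[25,-0.5,0,0,0,25,0,0,0,0,25,-0.5,0,0,0,25,0,0,0,0,25,0,0,0,0,25,0,0,0,0,25,0,0,0,0,25,0,0,0,0])

```text
time: 23.6
eef_pos: [652.2, -113.2, 69.4]
tool_rot: [0.741, 0.671, 0.001, -0.001]
ft_force: [-0.2, 8.3, -2.5]
opening: 30.5
gripper_force: 71.3
```

Run:
```python
from h import *
s=bot.sense();print(s["eef_pos"],s["ft_force"],s["torque"])
grab("scene","pics/s7.png");F=[]
for i in range(6): bot.grab_frame("wrist");F.append(bot.sense()["ft_force"])
print(np.mean(F,0),np.std(F,0)); grab("wrist","pics/w7.png")
a=cv2.resize(cv2.imread("pics/s7.png")[140:220,215:315],None,fx=5,fy=5,interpolation=cv2.INTER_CUBIC)
b=cv2.resize(cv2.imread("pics/w7.png")[150:350,250:400],None,fx=2,fy=2)
cv2.imwrite("pics/v7.png",np.clip(np.hstack([a,b])*1.5,0,255).astype(np.uint8))
```

```text
[ 652.1615364  -113.20973376   69.37434697] [-0.20194859  8.28735152 -2.53835154] [1.51632444 0.11050903 0.03317658]
[-0.1390737   7.40464372 -2.06458522] [0.41386232 0.55127443 0.33524314]
```

View pics/v7.png

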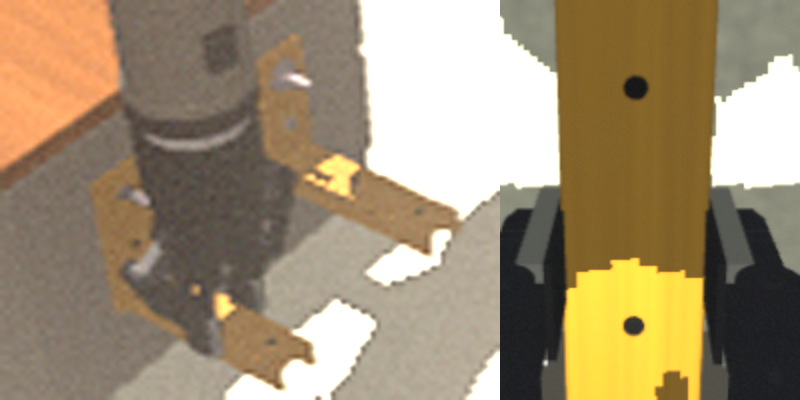

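The bracket hangs flat on the panel next to the twin, with the stud through its hole at (130,195). The push averages 7.4 N, so I raise it to about 10 N.

Call:
play_rows(series=[25,-0.6,0,0,0,25,0,0,0,0,25,-0.6,0,0,0,25,0,0,0,0,25,0,0,0,0,25,0,0,0,0,25,0,0,0,0,25,0,0,0,0])

```text
time: 25.0
eef_pos: [652.1, -113.2, 69.4]
tool_rot: [0.741, 0.671, 0.001, -0.001]
ft_force: [0.8, 9.2, -3.4]
opening: 30.1
gripper_force: 71.2
```

Run:
```python
from h import *
F=[]
for i in range(10): bot.grab_frame("wrist");F.append(bot.sense()["ft_force"])
s=bot.sense();print(np.mean(F,0),np.std(F,0),s["eef_pos"],s["torque"],s["time"])
```

```text
[-0.32452853  9.68311231 -2.36330572] [0.56811356 0.56576972 0.35673737] [ 652.09916878 -113.23764927   69.4231391 ] [1.90483349 0.06245846 0.06831404] 25.5
```

```bash
python3 -c "
from plant import bot
print(bot.hand_in())"
```

```text
the job is handed in; nothing more can be done
None
```

The loose full-size bracket hangs on the bare stud, upright and flat on the panel as far as the pictures show, and the arm is still pressing it there with about 9.7 N; I handed the job in at about 25.5 s.

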